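# Find the loose bearing bolt on the jump-ring winder and hold its cap open

## Task

The jump-ring winder rattles: the bolt of one of its three bearing caps has lost its thread. First lock the shaft by moving the lock pin from the wooden stand into the bore on top of the winder's lock block, shoulder down on the block, and let go of it; then tap the bolt heads from above until you find the one that gives on its spring, and lift that bearing's cap by its finger bar to at least 50 degrees. Finish while holding the cap open like this so that I can look at the bearing (it snaps shut if you let go), and leave the tweezers, the file and the little jar round the winder undisturbed.

Things in the scene. Friction and masses are not known exactly. Their poses are not given: they have to be found in the camera images.
- pin_grip (a point): Lock pin, loose, steel, upright in the stand's bore. Round grip 14 mm in diameter, its top 40 mm above the underside of a shoulder (19 mm in diameter, 4 mm thick); below the shoulder a shank 10 mm in diameter, 34 mm long, with a 4 mm cone at its tip. This point: on the axis, half-way up the grip, 26 mm above the underside of the shoulder (14 mm below the top). z points up along the pin.
- pin_shoulder (a point): The point on the lock pin's axis at the underside of its shoulder (rests on the stand's top at the start; rests on the lock block's top when the pin is home); z points up along the pin
- lock_mouth (a point): Centre of the bore's mouth on the flat top of the lock block, the plain steel block 36x34 mm at the crank end of the winder, its top 72 mm above the bench. Bore 14 mm in diameter, 44 mm deep, straight down. x, y, z: the winder's axes, y along the shaft towards the crank (at the left), z up.
- tweezers: Steel tweezers, 16x124x8 mm, lying in front of the winder; a bystander
- capped_jar: Small white jar with a black cap, 41 mm across and 34 mm tall, standing at the winder's right; a bystander
- stand: Wooden stand, 46x136x38 mm, origin under its centre, its y along the 136 mm. The lock pin hangs upright in a through bore on its centre line, 40 mm towards its -y end; thin steel mandrels, up to 42 mm above its top, stand in its +y half, 70 mm or more from the pin.
- file: Hand file with a turned wooden handle, 20x215x20 mm, lying in front of the winder; a bystander
- bearing_right: The bearing farthest from the lock block and crank. Three bearings alike in looks stand in a row 90 mm apart along the shaft; any one of them may have the loose bolt. Grey pedestal, 22 mm wide along y, steel cap hinged at its far (+x) side. Origin under the shaft at the pedestal's foot, 14 mm above the bench; x away from the finger bar, y along the shaft.
- bolt_right_top (a point): Centre of the top of the dark hexagon bolt head on bearing_right's cap, 17 mm across, 82 mm above the bench, the bearing's highest point. A spring shows under every head. A sound bolt feels rigid (gives under 1 mm at 10 N). The loose one sinks 6 mm to a hard stop (1.3 N to start, 3 N at the stop) and springs back.
- bolt_right (a joint): How far bearing_right's bolt is pushed down (m), 0 at rest
- bar_right (a point): Centre of the finger bar at the front of bearing_right's cap: level steel bar along y, 10 mm in diameter, 30 mm long, 60 mm above the bench, both ends free: can be pinched across its ends from above (it then turns between the fingers) or hooked from below. 27 mm in front (-x) of the bolt, 22 mm below its top; 86 mm in front of the hinge axis and 8 mm above it.
- cap_right (a joint): Opening of bearing_right's cap (rad), 0 shut, bar moving up and back as it grows, stop at 1.4. A spring shuts it: the freed cap needs 2 to 3 N at the bar. A cap whose bolt is sound is clamped shut and cannot be lifted.
- bearing_middle: The bearing in the middle of the row, same form and axes as bearing_right
- bolt_middle_top (a point): The same point on bearing_middle's bolt
- bolt_middle (a joint): How far bearing_middle's bolt is pushed down (m), 0 at rest
- bar_middle (a point): The same point on bearing_middle's cap
- cap_middle (a joint): Opening of bearing_middle's cap, likewise
- bearing_left: The bearing next to the lock block, same form and axes as bearing_right
- bolt_left_top (a point): The same point on bearing_left's bolt
- bolt_left (a joint): How far bearing_left's bolt is pushed down (m), 0 at rest
- bar_left (a point): The same point on bearing_left's cap
- cap_left (a joint): Opening of bearing_left's cap, likewise

How it is judged:
By the outcome, as a careful person would: the job done as asked, in the order asked, and still so for the second after the job is handed in, while the arm keeps its last pose, push and grip.
It also fails if it takes over 58 s, if anything falls off the work surface, if the arm or the gripper's body presses on something with over 40 N, if the wrist force passes 120 N, or if a joint passes its speed limit or range.

## Robot

A 6-joint arm with a two-finger parallel gripper is mounted at the origin on a cart in front of the work surface, level with it; the furniture and walls round the work are solid. World frame = base frame: x ahead of the robot, y to its left, z up, the work surface at z = 0. Lengths are in m, angles in rad, forces in N, time in s.
With the tool pointing down it reaches from about 0.375 to 0.975 m from the base axis. Payload 3.8 kg.
Tool frame: the origin (TCP) lies on the mounting face of the last link; the fingertips stand 173 mm ahead of it and the grasp point (between the pads) lies 155 mm ahead of it; z points along the fingers, y is the line along which they close (so a half turn about z gives the same grasp; the last joint's range is limited). The gripper opens to 85 mm and grips with 20 to 120 N. Pads are 22 mm wide; open, the fingers measure 114 mm over their backs; the gripper's body (76 mm by 85 mm) begins 54 mm behind the grasp point. The pads swing forward as they close: fully open they stand 13 mm farther back than shut.
Start: joints at [-1.145, 0.264, 1.604, -0, 1.274, -0.037], TCP at [0.301, -0.604, 0.405] pointing down, gripper open.
Joint ranges: [-2.63, 2.63], [-0.94, 2.18], [0.31, 2.57], [-1.31, 4.45], [0, 2.66], [-2.55, 2.55]. Speed limits (rad/s): [2.57, 2.57, 3.14, 3.14, 3.14, 3.14].

## Interface

Orientations are given as a rotation vector (axis times angle).
In Python, from workcell import bot gives the robot as it stands.
- The arm moves only by the tool drive_tool, never from a script. Its argument "increments" is a list of rows, each an object with "delta_pos": the shift along the tool's x, y, z in mm, a list of three; "turn": the turn about the tool's z in rad; "jaw": the opening, from -1 (shut) to 1 (fully open). A call has 1 to 8 rows; each row shifts and turns the commanded pose from where the row before left it, along the tool's axes as they then stand; what a row does not reach is not made up. A row lasts 1/12 s, in which the tool goes at most 41.7 mm and 7.16 degrees, less where a joint would pass 70% of its speed; a pose out of reach is approached as far as the arm can. A call is refused whole if a number of a shift passes 41.7 or a number of a turn 0.125, either way. A call with a gripper value outside its range is refused whole. The fingers move at their own pace and stop on an object; "grip_force" is the grip in N (left out, the last holds). Time passes only in rows, so rows that do not move let the fingers close. It gives the time, the measured TCP pose, the force, the opening and the grip force at its end, in the units of the state.
- bot.read_state(): the state, without advancing time (a new reading comes with each control period).
- bot.read_camera(name): name is "side" or "top" or "wrist"; returns a dict with "pixels" (400x640x3 uint8, red, green, blue), "fovy" (degrees; the focal length in pixels is half the picture's height over the tangent of half this angle, whatever the lens; pixels are square), "cx", "cy" (the principal point, pixels), "camera_from_world" (4x4, takes a point from world to camera coordinates); the wrist camera has in their place "hand_eye" (4x4, takes a point from camera to tool coordinates, whose origin is the TCP and whose axes are the flange's). Camera axes: x right, y down, z forward; pixel columns grow to the right and rows downward; lengths in m; the calibration is good to about 2 mm. A picture is of the moment at which its call begins: read the wrist's pose just before it. There is no depth.
- bot.finish_job(): hands the job in; it is judged then, once.
The state is a dict: "time": time; "q": joint angles; "joint_vel": joint speeds; "joint_torque": joint torques, N m; "tool_pos": TCP position; "tcp_rot": TCP orientation; "wrist_force": force on the tool from outside, world axes, zero at the start; "torque": the same for the moment, N m; "width": opening from 0.0 (shut) to 1.0 (fully open); "grip_force": force on a finger pad.
Only numpy, scipy, OpenCV 4.12 (cv2) and the standard library are available. Lean on these libraries where they do the work, as an engineer would, in place of code of your own. Each camera call takes 0.05 s, during which the arm holds its last target. There are 200 camera calls.

## Working session

There is one attempt and no reset: what is moved stays moved. The work goes in short steps, Python scripts to look and compute and a tool call to move; the robot and the scene stay as the last step left them, time stands still between calls to the robot, and variables do not carry over. Pictures are saved under pics/ and viewed, at most 10 in all, crops included, and the job is handed in when it is done.

Besides the shell and the picture viewer there is one more tool, called after "Emit:" by a JSON object that holds its "name" and its "arguments", one argument or row to a line. drive_tool: Moves the arm, as the interface text tells. Its arguments: {"type":"object","properties":{"increments":{"type":"array"},"grip_force":{"type":"number"}},"required":["increments"]}

```bash
mkdir -p pics
cat > h.py <<'E'
import numpy as np, cv2
from scipy.spatial.transform import Rotation as R
from workcell import bot
def cam(n):
    s=bot.read_state(); c=bot.read_camera(n)
    f=200/np.tan(np.radians(c['fovy'])/2)
    K=np.array([[f,0,c['cx']],[0,f,c['cy']],[0,0,1]])
    if n=='wrist':
        T=np.eye(4);T[:3,:3]=R.from_rotvec(s['tcp_rot']).as_matrix();T[:3,3]=s['tool_pos']
        M=np.linalg.inv(T@np.array(c['hand_eye']))
    else: M=np.array(c['camera_from_world'])
    return c['pixels'],K,M
def save(n,f):
    p,K,M=cam(n);cv2.imwrite('pics/'+f+'.png',p[...,::-1]);np.savez('pics/'+f,K=K,M=M,p=p);return p,K,M
def load(f):
    d=np.load('pics/'+f+'.npz');return d['p'],d['K'],d['M']
def atz(f,uv,z):
    _,K,M=load(f);I=np.linalg.inv(M);o=I[:3,3]
    d=I[:3,:3]@np.linalg.solve(K,[uv[0],uv[1],1]);return o+d*(z-o[2])/d[2]
def proj(f,X):
    _,K,M=load(f);q=K@(M[:3,:3]@np.array(X)+M[:3,3]);return q[:2]/q[2]
def tri(obs):
    A=[]
    for f,uv in obs:
        _,K,M=load(f);P=K@M[:3]
        A+=[uv[0]*P[2]-P[0],uv[1]*P[2]-P[1]]
    v=np.linalg.svd(np.array(A))[2][-1];return v[:3]/v[3]
E
python3 - <<'E'
from h import *
for n in('side','top'):
    p,K,M=save(n,n+'0');print(n,K[0,0],np.linalg.inv(M).round(3).tolist())
s=bot.read_state();print(s)
E
```

```text
side 377.8313285024353 [[0.999, -0.008, -0.031, 0.528], [0.025, -0.385, 0.923, -0.868], [-0.019, -0.923, -0.385, 0.419], [0.0, 0.0, 0.0, 1.0]]
top 410.60071623851 [[0.027, -0.983, 0.182, 0.294], [-0.999, -0.032, -0.027, -0.033], [0.033, -0.181, -0.983, 1.191], [0.0, 0.0, 0.0, 1.0]]
{'time': 0.1, 'q': array([-1.14492424e+00,  2.64676135e-01,  1.60521929e+00,  1.47100694e-05,
        1.27372833e+00, -3.69056308e-02]), 'joint_vel': array([-0.00066722, -0.00179063, -0.00220693, -0.00102946, -0.00121639,
       -0.00029898]), 'joint_torque': array([ 4.37740964e-04, -5.16707289e+01, -3.68590593e+01, -1.11914308e-04,
        6.27077374e-03, -3.95815562e-06]), 'tool_pos': array([ 0.30121399, -0.60372213,  0.40349712]), 'tcp_rot': array([-3.05592468e+00, -7.19995897e-01,  5.94535791e-04]), 'wrist_force': array([ 0.80032179,  0.03114162, -0.09749519]), 'torque': array([0.01429984, 0.0357645 , 0.02608389]), 'grip_force': 0.0, 'width': 0.9980042184862559}
```

View pics/top0.png

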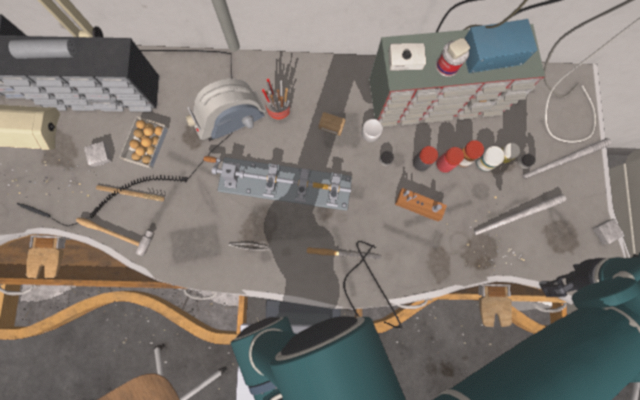

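View pics/side0.png

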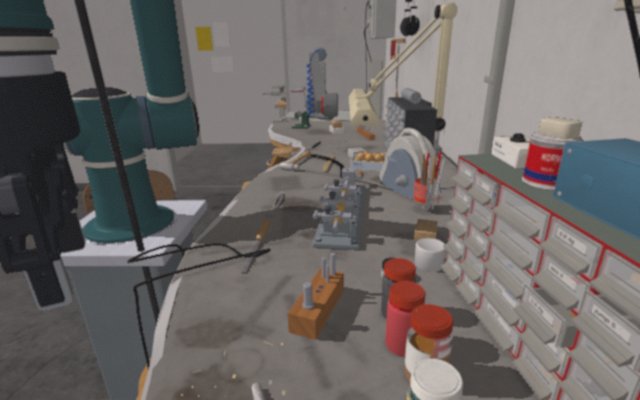

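The top view shows the winder at (215–350, 160–205), the stand at (421,203), the tweezers at (248,245), the file at (335,252) and a dark cap at (386,157). The side view shows the pin at about (308,293). I'll enlarge these regions next.

Run:
```python
from h import *
t=load('top0')[0][...,::-1];s=load('side0')[0][...,::-1]
a=cv2.resize(t[140:230,200:460],None,fx=3,fy=3,interpolation=cv2.INTER_CUBIC)
b=cv2.resize(s[165:340,270:400],None,fx=1.85,fy=1.85,interpolation=cv2.INTER_CUBIC)
o=np.zeros((600,800,3),np.uint8);o[:270,:780]=a
b=cv2.resize(s[165:245,300:380],None,fx=4,fy=4,interpolation=cv2.INTER_CUBIC);o[272:592,:320]=b
b=cv2.resize(s[245:345,280:355],None,fx=3.2,fy=3.2,interpolation=cv2.INTER_CUBIC);o[272:592,340:580]=b
cv2.imwrite('pics/c1.png',o)
```

```text
(no output)
```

View pics/c1.png

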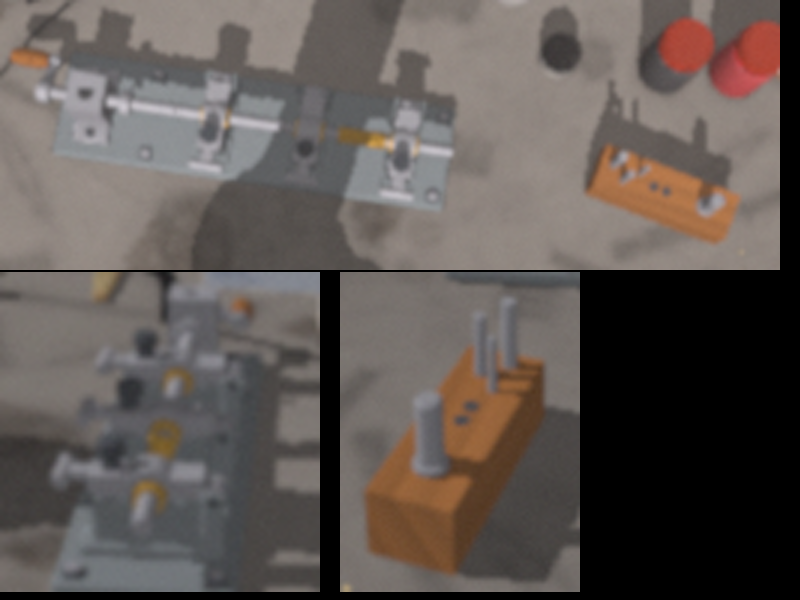

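The crop shows the pin shoulder at crop (430,467) in the side part. In the top part, the bolts are at about (210,130), (305,148) and (401,155), and the lock bore is at about (86,92). Next I convert these to positions.

Run:
```python
from h import *
np.set_printoptions(precision=4,suppress=True)
T=lambda x,y:(200+(x+.5)/3-.5,140+(y+.5)/3-.5)
S2=lambda x,y:(280+(x-340)/3.2,245+(y-272)/3.2)
for n,p,z in[('bl',(210,128),.082),('bm',(305,147),.082),('br',(401,154),.082),('lock',(86,92),.072),('jar',(561,52),.034),('barL',(207,165),.065),('barR',(396,193),.065),
 ('st1',(607,147),.038),('st2',(741,195),.038),('st3',(718,243),.038),('st4',(588,190),.038)]:
    print(n,atz('top0',T(*p),z))
print(atz('side0',S2(430,470),.038),atz('side0',S2(429,397),.078),tri([('side0',S2(430,468)),('top0',T(711,207))]))
s=bot.read_state();print(R.from_rotvec(s['tcp_rot']).as_matrix())
```

```text
bl [0.5386 0.0875 0.082 ]
bm [ 0.5237 -0.0002  0.082 ]
br [ 0.5201 -0.0886  0.082 ]
lock [0.5711 0.205  0.072 ]
jar [ 0.637  -0.2455  0.034 ]
barL [0.5071 0.0904 0.065 ]
barR [ 0.4865 -0.0857  0.065 ]
st1 [ 0.5426 -0.2892  0.038 ]
st2 [ 0.4999 -0.4182  0.038 ]
st3 [ 0.4528 -0.3948  0.038 ]
st4 [ 0.5    -0.2706  0.038 ]
[ 0.487  -0.3845  0.038 ] [ 0.4876 -0.3805  0.078 ] [ 0.487  -0.3877  0.0417]
[[ 0.8948  0.4464 -0.0008]
 [ 0.4464 -0.8948  0.0019]
 [ 0.0001 -0.002  -1.    ]]
```

Emit:
{"name": "drive_tool", "arguments": {
  "increments": [
    {"delta_pos":[33,-14.5,-5],"turn":0,"jaw":0.4},
    {"delta_pos":[33,-14.5,0],"turn":0,"jaw":0.4},
    {"delta_pos":[33,-14.5,0],"turn":0,"jaw":0.4},
    {"delta_pos":[33,-14.5,5],"turn":0,"jaw":0.4},
    {"delta_pos":[33,-14.5,10],"turn":0,"jaw":0.4},
    {"delta_pos":[33,-14.5,10],"turn":0,"jaw":0.4},
    {"delta_pos":[33,-14.5,10],"turn":0,"jaw":0.4},
    {"delta_pos":[33,-14.5,10],"turn":0,"jaw":0.4}
  ]
}}

```text
time: 0.77
tool_pos: [0.4864, -0.3807, 0.3638]
tcp_rot: [-3.057, -0.72, 0.001]
wrist_force: [1.5, -0.6, 0.5]
width: 0.702
grip_force: 0.0
```

Emit:
{"name": "drive_tool", "arguments": {
  "increments": [
    {"delta_pos":[0,0,0],"turn":0,"jaw":0.4},
    {"delta_pos":[0,0,0],"turn":0,"jaw":0.4}
  ]
}}

```text
time: 0.93
tool_pos: [0.4866, -0.3803, 0.3631]
tcp_rot: [-3.054, -0.726, 0.003]
wrist_force: [-0.5, 1.4, 0.2]
width: 0.701
grip_force: 0.0
```

Run:
```python
from h import *
np.set_printoptions(precision=4,suppress=True)
save('wrist','w1');s=bot.read_state();print(s['tool_pos'],R.from_rotvec(s['tcp_rot']).as_matrix(),s['width'],s['time'])
print(proj('w1',[.486,-.382,.078]),proj('w1',[.486,-.382,.042]))
```

```text
[ 0.4861 -0.3816  0.3639] [[ 0.8939  0.4483 -0.0014]
 [ 0.4483 -0.8939  0.0005]
 [-0.0011 -0.0011 -1.    ]] 0.698465362940258 0.9833
[321.7146 189.6655] [321.4405 177.6959]
```

View pics/w1.png

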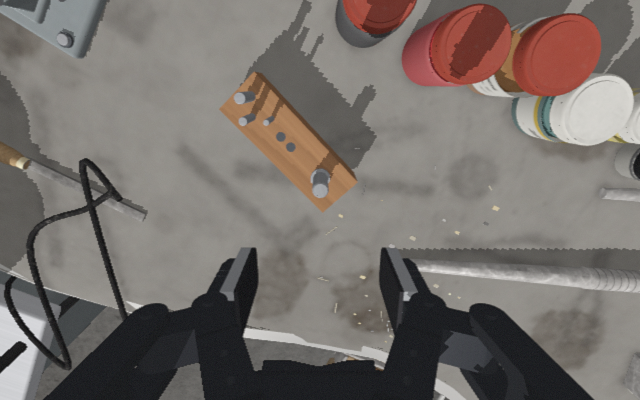

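The wrist view shows the pin's top at (320,190). The prediction was (321.7,189.7), so I'll descend and grip.

Emit:
{"name": "drive_tool", "arguments": {
  "increments": [
    {"delta_pos":[0,-0.5,28],"turn":0,"jaw":0.4},
    {"delta_pos":[0,0,30],"turn":0,"jaw":0.2},
    {"delta_pos":[0,0,30],"turn":0,"jaw":0.0},
    {"delta_pos":[0,0,30],"turn":0,"jaw":0.0},
    {"delta_pos":[0,0,20],"turn":0,"jaw":0.0},
    {"delta_pos":[0,0,6],"turn":0,"jaw":0.0},
    {"delta_pos":[0,0,0],"turn":0,"jaw":-1},
    {"delta_pos":[0,0,0],"turn":0,"jaw":-1}
  ],
  "grip_force": 50
}}

```text
time: 1.65
tool_pos: [0.4854, -0.3831, 0.2216]
tcp_rot: [3.057, 0.718, 0.001]
wrist_force: [-0.2, 0.1, 0.3]
width: 0.227
grip_force: 0.0
```

Emit:
{"name": "drive_tool", "arguments": {
  "increments": [
    {"delta_pos":[0,0,0],"turn":0,"jaw":-1},
    {"delta_pos":[0,0,0],"turn":0,"jaw":-1},
    {"delta_pos":[0,0,0],"turn":0,"jaw":-1},
    {"delta_pos":[0,0,0],"turn":0,"jaw":-1}
  ]
}}

```text
time: 1.98
tool_pos: [0.4861, -0.3824, 0.2223]
tcp_rot: [3.055, 0.72, 0.003]
wrist_force: [-0.8, 0.1, 3.0]
width: 0.14
grip_force: 48.9
```

Emit:
{"name": "drive_tool", "arguments": {
  "increments": [
    {"delta_pos":[0,0,-15],"turn":0,"jaw":-1},
    {"delta_pos":[0,0,-30],"turn":0,"jaw":-1},
    {"delta_pos":[0,0,-30],"turn":0,"jaw":-1},
    {"delta_pos":[0,0,-30],"turn":0,"jaw":-1},
    {"delta_pos":[0,0,-25],"turn":0,"jaw":-1},
    {"delta_pos":[10,-15,0],"turn":0,"jaw":-1},
    {"delta_pos":[20,-28,0],"turn":0,"jaw":-1},
    {"delta_pos":[20,-28,0],"turn":0,"jaw":-1}
  ]
}}

```text
time: 2.65
tool_pos: [0.4986, -0.2956, 0.3517]
tcp_rot: [3.057, 0.717, 0.003]
wrist_force: [1.2, 0.2, -0.6]
width: 0.148
grip_force: 49.1
```

Emit:
{"name": "drive_tool", "arguments": {
  "increments": [
    {"delta_pos":[20,-30,0],"turn":0,"jaw":-1},
    {"delta_pos":[20,-30,0],"turn":0,"jaw":-1},
    {"delta_pos":[20,-30,0],"turn":0,"jaw":-1},
    {"delta_pos":[20,-30,0],"turn":0,"jaw":-1},
    {"delta_pos":[20,-30,0],"turn":0,"jaw":-1},
    {"delta_pos":[20,-30,0],"turn":0,"jaw":-1},
    {"delta_pos":[20,-30,0],"turn":0,"jaw":-1},
    {"delta_pos":[20,-30,0],"turn":0,"jaw":-1}
  ]
}}

```text
time: 3.32
tool_pos: [0.5341, -0.0076, 0.3506]
tcp_rot: [-3.058, -0.721, -0.0]
wrist_force: [1.0, 0.2, -0.3]
width: 0.147
grip_force: 49.1
```

Emit:
{"name": "drive_tool", "arguments": {
  "increments": [
    {"delta_pos":[22,-28,0],"turn":0,"jaw":-1},
    {"delta_pos":[22,-28,0],"turn":0,"jaw":-1},
    {"delta_pos":[22,-28,0],"turn":0,"jaw":-1},
    {"delta_pos":[10,-14,0],"turn":0,"jaw":-1},
    {"delta_pos":[0,0,0],"turn":0,"jaw":-1},
    {"delta_pos":[0,0,0],"turn":0,"jaw":-1}
  ]
}}

```text
time: 3.82
tool_pos: [0.5584, 0.113, 0.3503]
tcp_rot: [3.056, 0.725, -0.001]
wrist_force: [-0.1, -0.1, 0.1]
width: 0.144
grip_force: 49.1
```

Run:
```python
from h import *
np.set_printoptions(precision=4,suppress=True)
save('wrist','w2');save('side','side2');s=bot.read_state();print(s['tool_pos'],R.from_rotvec(s['tcp_rot']).as_matrix(),s['width'],s['time'],s['grip_force'],s['q'])
print(proj('w2',[.5711,.205,.072]),proj('w2',[.5386,.0875,.082]))
M=R.from_rotvec(s['tcp_rot']).as_matrix()
for d in(.184,.222): print(proj('w2',s['tool_pos']+M@[0,0,d]))
```

```text
[0.5584 0.1113 0.3504] [[ 0.8947  0.4466 -0.0007]
 [ 0.4466 -0.8947 -0.0007]
 [-0.0009  0.0003 -1.    ]] 0.14354081824072418 3.9167 49.134458899497986 [ 0.1532  0.1066  1.8922 -0.0006  1.1437  1.2613]
[218.4518 125.1288] [336.4669 228.9479]
[322.7043 248.388 ]
[321.9618 219.885 ]
```

View pics/w2.png

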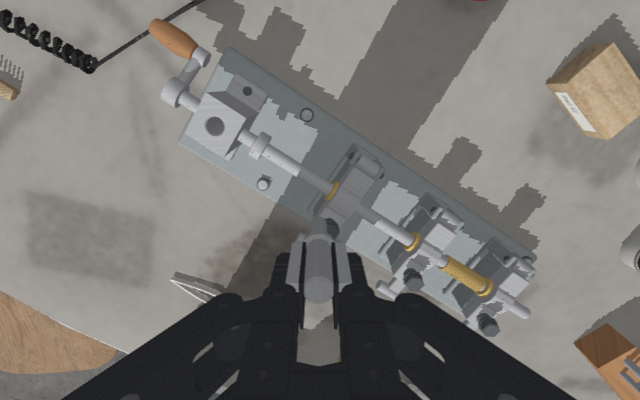

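The wrist view shows the lock block with a large bore at about (215,126) and a smaller dark hole at about (247,91). I'll triangulate both against the top view to tell them apart.

Run:
```python
from h import *
np.set_printoptions(precision=4,suppress=True)
T=lambda x,y:(200+(x+.5)/3-.5,140+(y+.5)/3-.5)
for a in((215,126),(247,91)):
  for z in (.072,.014,.03):print(a,z,atz('w2',a,z))
  for b in((85,92),(90,132)):
    X=tri([('w2',a),('top0',T(*b))]);print(a,b,X,proj('w2',X)-a,proj('top0',X)-T(*b))
p=load('w2')[0][...,::-1]
o=np.zeros((600,800,3),np.uint8)
o[:360,:450]=cv2.resize(p[60:180,150:300],None,fx=3,fy=3,interpolation=cv2.INTER_CUBIC)
o[362:600,:]=cv2.resize(p[180:340,290:550],None,fx=1.5,fy=1.5,interpolation=cv2.INTER_CUBIC)[:238,:390].repeat(1,0) if 0 else 0
t=load('side2')[0][...,::-1];o[:360,460:800]=cv2.resize(t[160:250,300:385],None,fx=4,fy=4,interpolation=cv2.INTER_CUBIC)
cv2.imwrite('pics/c2.png',o[:362])
```

```text
(215, 126) 0.072 [0.5693 0.2071 0.072 ]
(215, 126) 0.014 [0.5547 0.2204 0.014 ]
(215, 126) 0.03 [0.5588 0.2168 0.03  ]
(215, 126) (85, 92) [0.5702 0.2056 0.0755] [0.8415 0.3639] [-0.1555 -0.0164]
(215, 126) (90, 132) [ 0.5501  0.2187 -0.0051] [5.7991 2.6091] [-1.3528 -0.1652]
(247, 91) 0.072 [0.6036 0.1951 0.072 ]
(247, 91) 0.014 [0.5971 0.2056 0.014 ]
(247, 91) 0.03 [0.5989 0.2027 0.03  ]
(247, 91) (85, 92) [ 0.5926  0.2189 -0.0137] [-8.365  -2.6185] [ 1.7831 -0.039 ]
(247, 91) (90, 132) [ 0.5789  0.2392 -0.1405] [-4.0416 -1.3144] [ 1.0908 -0.0098]
```

View pics/c2.png

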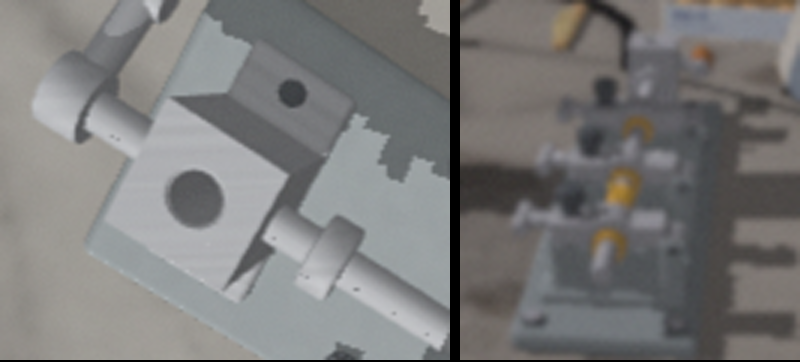

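The crop shows the bore centre at wrist pixel (214.3,125.7). That triangulates to z≈0.0755 against the expected 0.072, so it is the right hole. I'll look from nearer with the pin tip in view.

Emit:
{"name": "drive_tool", "arguments": {
  "increments": [
    {"delta_pos":[-3,-27,10],"turn":0,"jaw":-1},
    {"delta_pos":[-3,-27,15],"turn":0,"jaw":-1},
    {"delta_pos":[-2,-26,15],"turn":0,"jaw":-1},
    {"delta_pos":[0,0,0],"turn":0,"jaw":-1},
    {"delta_pos":[0,0,0],"turn":0,"jaw":-1},
    {"delta_pos":[0,0,0],"turn":0,"jaw":-1}
  ]
}}

```text
time: 4.42
tool_pos: [0.5163, 0.1787, 0.311]
tcp_rot: [3.058, 0.719, 0.001]
wrist_force: [-0.0, 0.4, -0.2]
width: 0.149
grip_force: 49.1
```

Run:
```python
from h import *
np.set_printoptions(precision=4,suppress=True)
p,K,M=save('wrist','w3');s=bot.read_state();print(s['tool_pos'],s['width'],s['time'])
Q=R.from_rotvec(s['tcp_rot']).as_matrix()
print(proj('w3',[.5695,.2065,.072]))
for d in(.184,.222): print(proj('w3',s['tool_pos']+Q@[0,0,d]))
print(K[0,0])
```

```text
[0.5167 0.1787 0.3115] 0.14397581870955234 4.4667
[317.4835 121.2299]
[320.318  246.5522]
[319.9876 218.1829]
320.35909078277183
```

View pics/w3.png

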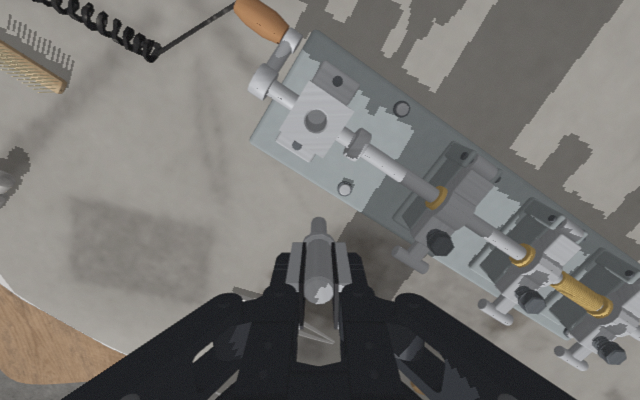

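The near view shows the bore at (315.5,121), the pin tip at (319,219), and the bolts at (440,243), (530,298) and (609,349). Now I'll refine the bore by blob.

Run:
```python
from h import *
np.set_printoptions(precision=4,suppress=True)
p,K,M=load('w3');g=cv2.cvtColor(p,cv2.COLOR_RGB2GRAY)
r=g[105:138,298:334];n,l,st,c=cv2.connectedComponentsWithStats((r<130).astype(np.uint8))
print(r[16,::2]); i=l[16,18];print(st[i],c[i]+[298,105])
uv=c[i]+[298,105] if i else (315.5,121)
X=atz('w3',uv,.072);print(X)
s=bot.read_state();Q=R.from_rotvec(s['tcp_rot']).as_matrix()
print('tip',atz('w3',(319,219.5),s['tool_pos'][2]-.222), 'tool',s['tool_pos'], 'd tool mm',1000*Q.T@(X-s['tool_pos']))
for b in((440,241),(530,297),(609,348)):print(atz('w3',b,.082))
```

```text
[174 174 174 126  90  93 110 120 117 117 118 118 113  92 114 172 173 172]
[  6   5  23  23 403] [315.2705 121.0695]
[0.569  0.2078 0.072 ]
tip [0.516  0.1788 0.0895] tool [0.5167 0.1787 0.3115] d tool mm [ 59.365   -3.0003 239.5785]
[0.5357 0.096  0.082 ]
[0.5267 0.0118 0.082 ]
[ 0.5163 -0.0733  0.082 ]
```

Emit:
{"name": "drive_tool", "arguments": {
  "increments": [
    {"delta_pos":[20,-1,0],"turn":0,"jaw":-1},
    {"delta_pos":[25,-1,0],"turn":0,"jaw":-1},
    {"delta_pos":[15,-1,7],"turn":0,"jaw":-1},
    {"delta_pos":[0,0,5],"turn":0,"jaw":-1},
    {"delta_pos":[0,0,0],"turn":0,"jaw":-1},
    {"delta_pos":[0,0,0],"turn":0,"jaw":-1}
  ]
}}

```text
time: 4.97
tool_pos: [0.5681, 0.2081, 0.2983]
tcp_rot: [3.058, 0.719, -0.003]
wrist_force: [0.1, -0.7, 0.2]
width: 0.147
grip_force: 49.2
```

Run:
```python
from h import *
np.set_printoptions(precision=4,suppress=True)
p,K,M=save('wrist','w4');s=bot.read_state();print(s['tool_pos'],s['time'])
print(proj('w4',[.569,.2078,.072]),proj('w4',[.571,.205,.072]))
q,_,_=save('side','side4')
o=np.zeros((400,800,3),np.uint8)
o[:,:400]=cv2.resize(p[160:260,270:370,::-1],None,fx=4,fy=4,interpolation=cv2.INTER_CUBIC)
o[:,400:]=cv2.resize(q[140:220,310:390,::-1],None,fx=5,fy=5,interpolation=cv2.INTER_CUBIC)
cv2.imwrite('pics/c4.png',o)
```

```text
[0.568  0.2083 0.2986] 5.0167
[320.636  214.6781] [325.8166 213.9093]
```

View pics/c4.png

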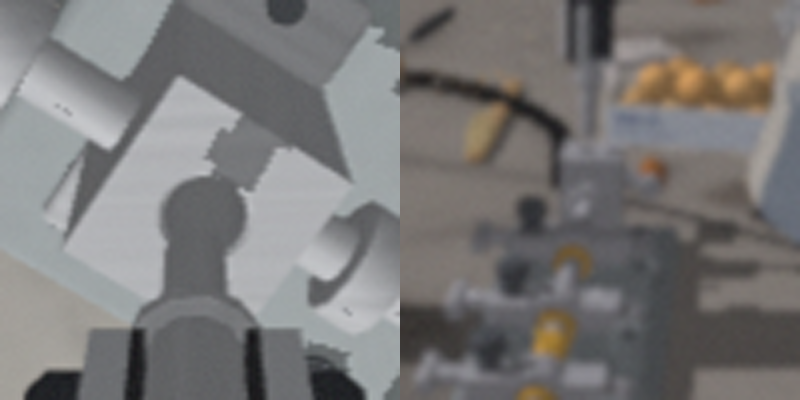

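The crop shows the bore mouth centred at wrist pixel (320.7,213.8), with the pin axis about 1.5 px to its left. I'll shift slightly and insert.

Emit:
{"name": "drive_tool", "arguments": {
  "increments": [
    {"delta_pos":[1,0.8,0],"turn":0,"jaw":-1},
    {"delta_pos":[0,0,5],"turn":0,"jaw":-1},
    {"delta_pos":[0,0,5],"turn":0,"jaw":-1},
    {"delta_pos":[0,0,5],"turn":0,"jaw":-1}
  ]
}}

```text
time: 5.4
tool_pos: [0.5694, 0.2089, 0.2834]
tcp_rot: [3.058, 0.72, 0.0]
wrist_force: [0.1, 0.8, -0.7]
width: 0.146
grip_force: 49.2
```

Emit:
{"name": "drive_tool", "arguments": {
  "increments": [
    {"delta_pos":[0,0,8],"turn":0,"jaw":-1},
    {"delta_pos":[0,0,8],"turn":0,"jaw":-1},
    {"delta_pos":[0,0,6],"turn":0,"jaw":-1},
    {"delta_pos":[0,0,2],"turn":0,"jaw":-1},
    {"delta_pos":[0,0,0],"turn":0,"jaw":-1}
  ]
}}

```text
time: 5.82
tool_pos: [0.5691, 0.2089, 0.2583]
tcp_rot: [3.058, 0.721, -0.004]
wrist_force: [0.3, -0.1, -0.2]
width: 0.143
grip_force: 49.2
```

No contact so far, so the pin is sliding in freely. Lowering until the shoulder touches.

Emit:
{"name": "drive_tool", "arguments": {
  "increments": [
    {"delta_pos":[0,0,1],"turn":0,"jaw":-1},
    {"delta_pos":[0,0,1],"turn":0,"jaw":-1},
    {"delta_pos":[0,0,0],"turn":0,"jaw":-1}
  ]
}}

```text
time: 6.07
tool_pos: [0.5698, 0.209, 0.2579]
tcp_rot: [-3.058, -0.72, -0.001]
wrist_force: [1.1, 0.2, 0.2]
width: 0.146
grip_force: 49.2
```

Emit:
{"name": "drive_tool", "arguments": {
  "increments": [
    {"delta_pos":[0,0,1],"turn":0,"jaw":-1},
    {"delta_pos":[0,0,0],"turn":0,"jaw":-1}
  ]
}}

```text
time: 6.23
tool_pos: [0.5697, 0.209, 0.2569]
tcp_rot: [-3.058, -0.72, -0.001]
wrist_force: [-0.3, 0.9, -1.5]
width: 0.143
grip_force: 49.2
```

Emit:
{"name": "drive_tool", "arguments": {
  "increments": [
    {"delta_pos":[0,0,1],"turn":0,"jaw":-1},
    {"delta_pos":[0,0,0],"turn":0,"jaw":-1}
  ]
}}

```text
time: 6.4
tool_pos: [0.5698, 0.209, 0.2563]
tcp_rot: [-3.058, -0.72, -0.001]
wrist_force: [-0.1, -1.9, 2.9]
width: 0.145
grip_force: 49.6
```

Emit:
{"name": "drive_tool", "arguments": {
  "increments": [
    {"delta_pos":[0,0,1],"turn":0,"jaw":-1},
    {"delta_pos":[0,0,0],"turn":0,"jaw":-1}
  ]
}}

```text
time: 6.57
tool_pos: [0.5699, 0.2091, 0.2562]
tcp_rot: [-3.058, -0.721, -0.001]
wrist_force: [-2.9, -1.8, 7.0]
width: 0.142
grip_force: 50.2
```

Contact at TCP z=0.256, matching the expected value. Releasing and retreating.

Emit:
{"name": "drive_tool", "arguments": {
  "increments": [
    {"delta_pos":[0,0,0],"turn":0,"jaw":0},
    {"delta_pos":[0,0,0],"turn":0,"jaw":0},
    {"delta_pos":[0,0,0],"turn":0,"jaw":0},
    {"delta_pos":[0,0,0],"turn":0,"jaw":0},
    {"delta_pos":[0,0,-15],"turn":0,"jaw":0},
    {"delta_pos":[0,0,-25],"turn":0,"jaw":0},
    {"delta_pos":[0,0,-25],"turn":0,"jaw":0}
  ]
}}

```text
time: 7.15
tool_pos: [0.5689, 0.2088, 0.3186]
tcp_rot: [3.058, 0.721, -0.006]
wrist_force: [0.6, 0.0, 0.3]
width: 0.501
grip_force: 0.0
```

Emit:
{"name": "drive_tool", "arguments": {
  "increments": [
    {"delta_pos":[-30,10,-20],"turn":0.12,"jaw":-1},
    {"delta_pos":[-30,10,-10],"turn":0.12,"jaw":-1},
    {"delta_pos":[-30,20,0],"turn":0.12,"jaw":-1},
    {"delta_pos":[-20,20,0],"turn":0.12,"jaw":-1},
    {"delta_pos":[0,20,0],"turn":0.087,"jaw":-1},
    {"delta_pos":[0,0,0],"turn":0,"jaw":-1},
    {"delta_pos":[0,0,0],"turn":0,"jaw":-1}
  ]
}}

```text
time: 7.73
tool_pos: [0.4792, 0.0985, 0.3498]
tcp_rot: [-3.137, 0.164, -0.001]
wrist_force: [-0.0, -0.2, 0.2]
width: 0.0
grip_force: 0.0
```

Run:
```python
from h import *
np.set_printoptions(precision=4,suppress=True)
p,K,M=save('wrist','w5');s=bot.read_state();print(s['tool_pos'],s['time'],R.from_rotvec(s['tcp_rot']).as_matrix(),s['q'])
print(proj('w5',[.569,.2078,.112]),proj('w5',[.5386,.0875,.082]),proj('w5',[.5295,.0,.082]))
cv2.imwrite('pics/w5.png',p[...,::-1])
```

```text
[0.4795 0.0991 0.3498] 7.7833 [[ 0.9946 -0.1035  0.0006]
 [-0.1035 -0.9946  0.0007]
 [ 0.0006 -0.0007 -1.    ]] [ 0.1527 -0.0476  2.0519  0.0006  1.1366  1.827 ]
[126.2518  91.4592] [325.2149 116.2319] [447.51   116.0171]
```

View pics/w5.png

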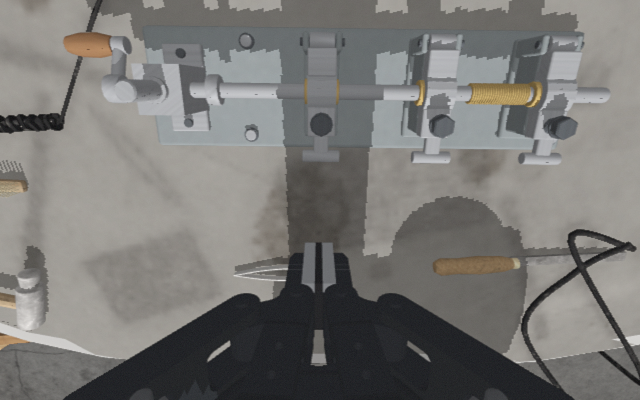

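The wrist view shows the pin standing in the block at about (149,92). The bolts are at (321,124), (441,126) and (563,127), and the left bar is at (321,156).

Run:
```python
from h import *
np.set_printoptions(precision=4,suppress=True)
s=bot.read_state();Q=R.from_rotvec(s['tcp_rot']).as_matrix();t=s['tool_pos']
for n,u,z in(('L',(320.5,123.5),.082),('M',(441,125),.082),('R',(563,126.5),.082),('barL',(320.5,156),.065),('barM',(431,157.5),.065),('barR',(540,159),.065)):
    X=atz('w5',u,z);print(n,X,(1000*Q.T@(X-t)))
print(load('w5')[1])
```

```text
L [0.5338 0.0914 0.082 ] [ 54.6641   2.2098 267.8528]
M [0.5236 0.0045 0.082 ] [ 53.4546  89.6646 267.7892]
R [ 0.5132 -0.0836  0.082 ] [ 52.2406 178.4075 267.7247]
barL [0.5064 0.0941 0.065 ] [ 27.0765   2.3346 284.8368]
barM [0.4959 0.0059 0.065 ] [ 25.7187  91.1607 284.7722]
barR [ 0.4854 -0.0813  0.065 ] [ 24.3594 178.9946 284.7082]
[[320.3591   0.     318.252 ]
 [  0.     320.3591 193.485 ]
 [  0.       0.       1.    ]]
```

Emit:
{"name": "drive_tool", "arguments": {
  "increments": [
    {"delta_pos":[18,1,0],"turn":0,"jaw":-1},
    {"delta_pos":[20,1,20],"turn":0,"jaw":-1},
    {"delta_pos":[17,0,30],"turn":0,"jaw":-1},
    {"delta_pos":[0,0,30],"turn":0,"jaw":-1},
    {"delta_pos":[0,0,10],"turn":0,"jaw":-1},
    {"delta_pos":[0,0,0],"turn":0,"jaw":-1}
  ]
}}

```text
time: 8.28
tool_pos: [0.5324, 0.092, 0.2559]
tcp_rot: [3.136, -0.161, -0.012]
wrist_force: [-0.3, 0.5, 0.0]
width: -0.0
grip_force: 0.0
```

Emit:
{"name": "drive_tool", "arguments": {
  "increments": [
    {"delta_pos":[0,0,1.5],"turn":0,"jaw":-1},
    {"delta_pos":[0,0,1.5],"turn":0,"jaw":-1},
    {"delta_pos":[0,0,1],"turn":0,"jaw":-1},
    {"delta_pos":[0,0,1],"turn":0,"jaw":-1},
    {"delta_pos":[0,0,0],"turn":0,"jaw":-1}
  ]
}}

```text
time: 8.7
tool_pos: [0.5341, 0.0915, 0.2558]
tcp_rot: [-3.137, 0.163, -0.003]
wrist_force: [0.2, -0.7, 0.4]
width: -0.002
grip_force: 0.0
```

Emit:
{"name": "drive_tool", "arguments": {
  "increments": [
    {"delta_pos":[0,0,1],"turn":0,"jaw":-1},
    {"delta_pos":[0,0,0],"turn":0,"jaw":-1}
  ]
}}

```text
time: 8.87
tool_pos: [0.5341, 0.0914, 0.2544]
tcp_rot: [-3.137, 0.164, -0.003]
wrist_force: [-0.2, 0.0, 1.6]
width: -0.003
grip_force: 0.6
```

Emit:
{"name": "drive_tool", "arguments": {
  "increments": [
    {"delta_pos":[0,0,1],"turn":0,"jaw":-1},
    {"delta_pos":[0,0,0],"turn":0,"jaw":-1}
  ]
}}

```text
time: 9.03
tool_pos: [0.5341, 0.0914, 0.2531]
tcp_rot: [-3.137, 0.164, -0.002]
wrist_force: [0.7, 1.5, 0.7]
width: -0.0
grip_force: 0.8
```

Emit:
{"name": "drive_tool", "arguments": {
  "increments": [
    {"delta_pos":[0,0,1],"turn":0,"jaw":-1},
    {"delta_pos":[0,0,0],"turn":0,"jaw":-1}
  ]
}}

```text
time: 9.2
tool_pos: [0.5341, 0.0914, 0.2518]
tcp_rot: [-3.137, 0.164, -0.001]
wrist_force: [2.8, 0.0, 1.9]
width: 0.0
grip_force: 1.0
```

Emit:
{"name": "drive_tool", "arguments": {
  "increments": [
    {"delta_pos":[0,0,1],"turn":0,"jaw":-1},
    {"delta_pos":[0,0,1],"turn":0,"jaw":-1},
    {"delta_pos":[0,0,0],"turn":0,"jaw":-1}
  ]
}}

```text
time: 9.45
tool_pos: [0.534, 0.0914, 0.2497]
tcp_rot: [-3.137, 0.164, -0.001]
wrist_force: [1.1, 1.3, 3.3]
width: -0.001
grip_force: 1.2
```

Emit:
{"name": "drive_tool", "arguments": {
  "increments": [
    {"delta_pos":[0,0,1],"turn":0,"jaw":-1},
    {"delta_pos":[0,0,0],"turn":0,"jaw":-1}
  ]
}}

```text
time: 9.62
tool_pos: [0.5341, 0.0914, 0.2494]
tcp_rot: [-3.137, 0.164, -0.001]
wrist_force: [-1.0, 1.3, 6.5]
width: -0.003
grip_force: 3.0
```

Emit:
{"name": "drive_tool", "arguments": {
  "increments": [
    {"delta_pos":[0,0,1],"turn":0,"jaw":-1},
    {"delta_pos":[0,0,0],"turn":0,"jaw":-1}
  ]
}}

```text
time: 9.78
tool_pos: [0.5342, 0.0914, 0.2493]
tcp_rot: [-3.137, 0.164, -0.001]
wrist_force: [-1.7, 0.9, 11.5]
width: -0.001
grip_force: 5.9
```

The left bolt sank 6 mm (0.255 to 0.249) under 1.5–3 N and then hit a hard stop, so it is the loose one. Now I'll pinch its bar.

Emit:
{"name": "drive_tool", "arguments": {
  "increments": [
    {"delta_pos":[0,0,-15],"turn":0,"jaw":-1},
    {"delta_pos":[0,0,-30],"turn":0,"jaw":-1},
    {"delta_pos":[-14,0,0],"turn":0,"jaw":0.2},
    {"delta_pos":[-13,0,0],"turn":0,"jaw":0.2},
    {"delta_pos":[0,0,0],"turn":0,"jaw":0.2},
    {"delta_pos":[0,0,0],"turn":0,"jaw":0.2},
    {"delta_pos":[0,0,0],"turn":0,"jaw":0.2},
    {"delta_pos":[0,0,0],"turn":0,"jaw":0.2}
  ]
}}

```text
time: 10.45
tool_pos: [0.5073, 0.0941, 0.2922]
tcp_rot: [3.137, -0.164, -0.001]
wrist_force: [0.4, -0.0, 0.6]
width: 0.604
grip_force: 0.0
```

Run:
```python
from h import *
np.set_printoptions(precision=4,suppress=True)
p,K,M=save('wrist','w6');s=bot.read_state();print(s['tool_pos'],s['width'],s['time'])
Q=R.from_rotvec(s['tcp_rot']).as_matrix()
print(proj('w6',s['tool_pos']+Q@[0,0,s['tool_pos'][2]-.060]))
o=cv2.resize(p[150:330,200:440,::-1],None,fx=3,fy=3,interpolation=cv2.INTER_CUBIC);cv2.imwrite('pics/c6.png',o)
```

```text
[0.5073 0.0941 0.2923] 0.6041382723057598 10.5
[318.5045 212.2657]
```

View pics/c6.png

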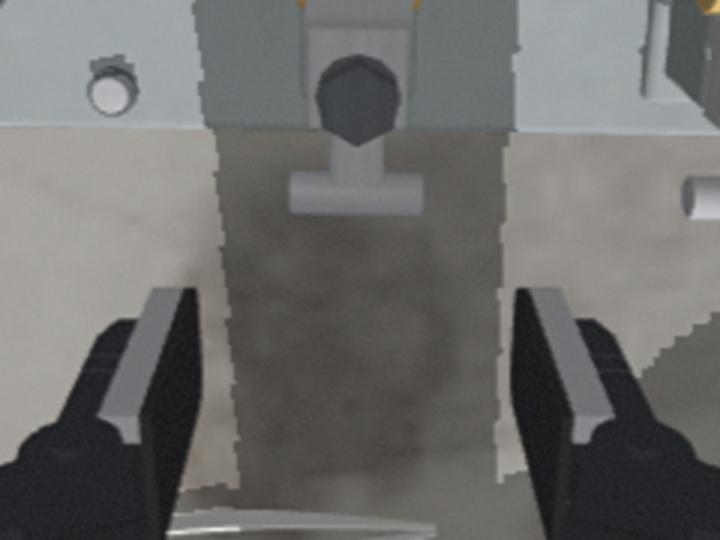

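The crop shows the bar at (319,214) and the pads centred on it, against a predicted (318.5,212.3). Descending and pinching.

Emit:
{"name": "drive_tool", "arguments": {
  "increments": [
    {"delta_pos":[-0.5,0,20],"turn":0,"jaw":0.2},
    {"delta_pos":[0,0,25],"turn":0,"jaw":0.2},
    {"delta_pos":[0,0,20],"turn":0,"jaw":0.2},
    {"delta_pos":[0,0,13],"turn":0,"jaw":0.2},
    {"delta_pos":[0,0,0],"turn":0,"jaw":0.2},
    {"delta_pos":[0,0,0],"turn":0,"jaw":-1},
    {"delta_pos":[0,0,0],"turn":0,"jaw":-1},
    {"delta_pos":[0,0,0],"turn":0,"jaw":-1}
  ],
  "grip_force": 60
}}

```text
time: 11.17
tool_pos: [0.507, 0.0941, 0.2156]
tcp_rot: [3.137, -0.163, 0.002]
wrist_force: [-0.2, -1.3, -3.1]
width: 0.328
grip_force: 59.1
```

Emit:
{"name": "drive_tool", "arguments": {
  "increments": [
    {"delta_pos":[0,0,0],"turn":0,"jaw":-1},
    {"delta_pos":[0,0,0],"turn":0,"jaw":-1},
    {"delta_pos":[0,0,0],"turn":0,"jaw":-1}
  ]
}}

```text
time: 11.42
tool_pos: [0.5069, 0.0941, 0.2155]
tcp_rot: [-3.137, 0.164, -0.003]
wrist_force: [-0.4, -1.7, 0.2]
width: 0.328
grip_force: 59.2
```

Emit:
{"name": "drive_tool", "arguments": {
  "increments": [
    {"delta_pos":[0.7,0,-6],"turn":0,"jaw":-1},
    {"delta_pos":[1.3,0,-5.9],"turn":0,"jaw":-1},
    {"delta_pos":[1.6,0,-5.8],"turn":0,"jaw":-1},
    {"delta_pos":[2,0,-5.7],"turn":0,"jaw":-1},
    {"delta_pos":[2.4,0,-5.6],"turn":0,"jaw":-1},
    {"delta_pos":[2.8,0,-5.3],"turn":0,"jaw":-1},
    {"delta_pos":[3.1,0,-5.2],"turn":0,"jaw":-1},
    {"delta_pos":[3.5,0,-4.9],"turn":0,"jaw":-1}
  ]
}}

```text
time: 12.08
tool_pos: [0.5232, 0.0923, 0.2589]
tcp_rot: [3.137, -0.164, -0.004]
wrist_force: [-0.1, -1.4, -7.4]
width: 0.326
grip_force: 59.5
```

Run:
```python
from h import *
np.set_printoptions(precision=4,suppress=True)
p,K,M=save('wrist','w7');q,_,_=save('side','s7');s=bot.read_state();print(s['tool_pos'],s['wrist_force'],s['grip_force'],s['width'],s['time'])
o=np.zeros((400,800,3),np.uint8)
o[:,:400]=cv2.resize(p[150:290,250:390,::-1],(400,400),interpolation=cv2.INTER_CUBIC)
o[:,400:]=cv2.resize(q[140:240,295:395,::-1],(400,400),interpolation=cv2.INTER_CUBIC)
cv2.imwrite('pics/c7.png',o)
```

```text
[0.5236 0.0923 0.2596] [-2.6936 -1.8226 -5.3236] 59.44287300109863 0.32325588402638966 12.1833
```

Emit:
{"name": "drive_tool", "arguments": {
  "increments": [
    {"delta_pos":[3.8,0,-4.6],"turn":0,"jaw":-1},
    {"delta_pos":[4.1,0,-4.4],"turn":0,"jaw":-1},
    {"delta_pos":[4.4,0,-4.1],"turn":0,"jaw":-1},
    {"delta_pos":[4.7,0,-3.8],"turn":0,"jaw":-1},
    {"delta_pos":[4.9,0,-3.4],"turn":0,"jaw":-1},
    {"delta_pos":[5.2,0,-3.1],"turn":0,"jaw":-1},
    {"delta_pos":[5.4,0,-2.7],"turn":0,"jaw":-1},
    {"delta_pos":[5.6,0,-2.3],"turn":0,"jaw":-1}
  ]
}}

```text
time: 12.85
tool_pos: [0.5617, 0.0881, 0.2879]
tcp_rot: [3.136, -0.163, -0.003]
wrist_force: [-3.5, -4.4, -3.5]
width: 0.324
grip_force: 59.2
```

Emit:
{"name": "drive_tool", "arguments": {
  "increments": [
    {"delta_pos":[0,0,0],"turn":0,"jaw":-1},
    {"delta_pos":[0,0,0],"turn":0,"jaw":-1},
    {"delta_pos":[0,0,0],"turn":0,"jaw":-1},
    {"delta_pos":[0,0,0],"turn":0,"jaw":-1},
    {"delta_pos":[0,0,0],"turn":0,"jaw":-1},
    {"delta_pos":[0,0,0],"turn":0,"jaw":-1}
  ]
}}

```text
time: 13.35
tool_pos: [0.5617, 0.088, 0.2879]
tcp_rot: [3.136, -0.164, -0.002]
wrist_force: [-3.9, -4.8, -2.4]
width: 0.326
grip_force: 59.2
```

Run:
```python
from h import *
np.set_printoptions(precision=1,suppress=True)
q,_,_=save('side','s8')
a=load('side0')[0]
def patch(X,r=3):
    u,v=proj('s8',X).round().astype(int);return (u,v),a[v-r:v+r+1,u-r:u+r+1].mean((0,1)),q[v-r:v+r+1,u-r:u+r+1].mean((0,1))
print('bolt closed pos',patch([.5342,.0914,.080],2))
print('bar closed pos',patch([.507,.094,.060],2))
th=np.radians(64);c,s=np.cos(th),np.sin(th)
hx=np.array([.507,.0941])+.086*np.array([.9946,-.1035])
def rot(x,z): 
    X=x*c+z*s;Z=-x*s+z*c;p=hx+X*np.array([.9946,-.1035]);return [*p,.052+Z]
print('bolt open pos',rot(-.059,.030),patch(rot(-.059,.030),2))
print('pin',patch([.5695,.2085,.10],1))
```

```text
bolt closed pos ((np.int64(335), np.int64(180)), array([86. , 84.6, 85.8]), array([121.7, 115.2, 110.6]))
bar closed pos ((np.int64(325), np.int64(187)), array([116.4, 113.3, 115.9]), array([121.4, 114.6, 110.7]))
bolt open pos [np.float64(0.593629584140286), np.float64(0.08508515789410859), np.float64(0.11817998313532319)] ((np.int64(358), np.int64(167)), array([124.4, 126.3, 134.5]), array([114.4, 116.8, 124.6]))
pin ((np.int64(347), np.int64(161)), array([126.3, 119. , 115.7]), array([47.3, 48. , 51.6]))
```

The bolt and the bar have left their closed positions in the side view. The pull on the tool also points the way a cap open at about 64° would pull. Handing in.

```bash
python3 -c "
from workcell import bot
print(bot.finish_job())"
```

```text
the job is handed in; nothing more can be done
None
```

The job is handed in: the lock pin sits shoulder-down in the lock block and is released, the left bearing's bolt is the loose one (it sank 6 mm; I stopped there and did not tap the other two), and its cap is held open by the bar at about 64° worked out from arm travel; the tweezers, file and jar were not re-checked at the end, but the arm's path kept clear of them.

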